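# Ride along with a flute key on the revolving inspection tray

## Task

Check the yellow pad of the big flute key under the raking lamp: push the black knob to set the revolving tray coasting at about one turn in four or five seconds (never as fast as one turn in two and a half), let go, and carry the gripper, with its wrist camera, along over the pad, centred on it to within 20 mm and about 80 mm above it (50 to 110 mm), for at least five unbroken seconds while the tray still turns faster than one turn in fifteen seconds, touching nothing. Then wait for the tray to stand still and finish with the gripper over the pad as before. Leave the three parts lying where they are on the tray, do not touch them, and leave the other things on the bench alone.

Things in the scene. Friction and masses are not known exactly. Their poses are not given: they have to be found in the camera images.
- tray_foot: round dark steel foot of the revolving tray, 170 mm across, fixed to the bench; origin on the bench on the vertical turning axis. Carries the tray.
- tray (a joint): angle of the aluminium tray about its vertical axis, rad, 0 at the start, growing counter-clockwise from above; turns freely either way without stops. Ball bearing; moment of inertia about 0.018 kg m2 (tray 1.5 kg, varies by up to 30 percent), friction torque about 0.0017 N m plus 0.0003 N m per rad/s, so it loses about 0.1 rad/s every second.
- hub (a point): point on the turning axis at the tray's flat floor, 34 mm above the bench; turns with the tray. The tray is 284 mm across, grey felt floor, rim 8 mm above the floor (top at 42 mm above the bench), brass hub cap 24 mm across and 6 mm high.
- knob_top (a point): centre of the top of the black upright push knob on the tray, 115 mm from the axis, 90 mm above the bench; knob 18 mm across and 46 mm tall on a 12 mm pin that stands on the tray's floor (34 mm above the bench). Pushed sideways along its circle it turns the tray; it is rigidly fixed to the tray.
- key: the key to inspect: silver cup 36 mm across, 8 mm high, with a yellow pad 33 mm across and 4 mm thick on top, and a short arm to a hinge tube 40 mm long, 38 mm from the cup's centre along its +y; 40 g, loose on the tray floor, about 90 mm from the axis, a quarter or half turn away from the knob; origin at the centre of the cup's underside.
- pad (a point): centre of the top face of the yellow pad, 12 mm above the tray floor (46 mm above the bench); the point to follow. Its z axis points up.
- lip_plate: brass-coloured lip plate, 50 x 28 x 10 mm, 40 g, lies loose on the tray floor about 90 mm from the axis; origin at the centre of its underside.
- collar: silver ring, 34 mm across, 14 mm high, 30 g, lies loose on the tray floor about 90 mm from the axis; origin at the centre of its underside.
- pliers: pliers with green handles, 150 mm long, 13 mm high, lying on the bench on the robot's right; origin near their middle, x axis towards the jaws. Bystander.
- file: flat file with black handle, 190 mm long, 16 mm high, lying on the bench on the right; origin near its middle. Bystander.
- screwdriver: screwdriver lying on the bench on the left, along its x axis. Bystander.
- cork_grease: small jar, 48 mm across, 50 mm high, on the bench on the right. Bystander.
Things that resemble listed ones, but are neither listed nor needed, are in the scene too. What is shaped like the key but green or purple is not meant.

How it is judged:
By the outcome, as a careful person would: the job done as asked, in the order asked, and still so for the second after the job is handed in, with the robot touching nothing.
It also fails if it takes over 72 s, if anything falls off the work surface, if the arm or the gripper's body presses on something with over 40 N, if the wrist force passes 120 N, or if a joint passes its speed limit or range.

## Robot

A 6-joint arm with a two-finger parallel gripper is mounted at the origin on the work surface. World frame = base frame: x ahead of the robot, y to its left, z up, the work surface at z = 0. Lengths are in m, angles in degrees, forces in N, time in s.
With the tool pointing down it reaches from about 0.4 to 0.825 m from the base axis. Payload 7 kg.
Tool frame: the origin (TCP) lies between the finger pads, 19 mm behind the fingertips; this is the grasp point; z points along the fingers, y is the line along which they close (so a half turn about z gives the same grasp; the last joint's range is limited). The gripper opens to 88 mm and grips with 3 to 60 N. Pads are 19 mm wide; open, the fingers measure 130 mm over their backs; the gripper's body (78 mm by 193 mm) begins 47 mm behind the grasp point.
Start: joints at [-55.285, 20.546, 0.682, 0, -70.136, -16.507], TCP at [0.211, -0.641, 0.245] pointing down, gripper open.
Joint ranges: [-176.03, 176.03], [-82.01, 121.73], [-58.28, 71.71], [-173.87, 95.51], [-174.79, -0.11], [-173.66, 173.66]. Speed limits (degrees/s): [136.94, 136.94, 172.46, 180, 180, 180].

## Interface

Orientations are given as [roll, pitch, yaw] about the fixed x, y, z axes, in that order (R = Rz(yaw) Ry(pitch) Rx(roll)).
In Python, from plant import r, viewer, close_job gives the robot as it stands. The module is installed in compiled form; this text tells all that it offers.
- The arm moves only by the tool arm_command, never from a script. Its arguments are lists of equal length, an entry for each row: "travel": the shift along the world's x, y, z scaled (see below), a list of three; "delta_rot": the turn, a rotation vector about the world's x, y, z scaled (see below), a list of three. In form: {"travel": [[dx, dy, dz], ...], "delta_rot": [[rx, ry, rz], ...]}. A call has 1 to 20 rows; each row is the pose to reach, as a shift and turn from the pose commanded when the call began; what a row does not reach only later rows make up. The controller multiplies each number of a shift by 0.5 m and each number of a turn by 90 degrees. A row lasts 1/8 s, in which the tool goes at most 62.5 mm and 10.7 degrees, less where a joint would pass 70% of its speed; a pose out of reach is approached as far as the arm can. A call with a number of a shift or a turn outside -1 to 1 is refused whole. A call with a gripper value outside its range is refused whole. "grip" is the opening, from 0 (shut) to 1 (fully open), set as the call begins (left out, the last holds). The fingers move at their own pace and stop on an object; "newtons" is the grip in N (left out, the last holds). Time passes only in rows, so rows that repeat a pose let the fingers close. It gives the time, the measured TCP pose, the force, the opening and the grip force at its end, in the units of the state.
- r.get_state(): the state, without advancing time (a new reading comes with each control period).
- viewer.capture(name): name is "side" or "top"; returns a dict with "img" (420x560x3 uint8, red, green, blue), "camera_matrix" (3x3 intrinsics, pixels), "R" (3x3) and "t" (3): a world point X has camera coordinates R X + t. Camera axes: x right, y down, z forward; pixel columns grow to the right and rows downward; lengths in m; the calibration is good to about 2 mm. A picture is of the moment at which its call begins. There is no depth.
- close_job(): hands the job in; it is judged then, once.
The state is a dict: "time_s": time; "joints": joint angles; "qd": joint speeds; "joint_torque": joint torques, N m; "tcp_pos": TCP position; "eef_rot": TCP orientation; "contact_force": force on the tool from outside, world axes, zero at the start; "moment": the same for the moment, N m; "gripper_width": finger opening in m; "gripper_force": force on a finger pad.
Only numpy, scipy, OpenCV 4.12 (cv2) and the standard library are available. Lean on these libraries where they do the work, as an engineer would, in place of code of your own. Each camera call takes 0.05 s, during which the arm holds its last target. There are 200 camera calls.

## Working session

There is one attempt and no reset: what is moved stays moved. The work goes in short steps, Python scripts to look and compute and a tool call to move; the robot and the scene stay as the last step left them, time stands still between calls to the robot, and variables do not carry over. Pictures are saved under pics/ and viewed, at most 10 in all, crops included, and the job is handed in when it is done.

Besides the shell and the picture viewer there is one more tool, called as a command line: name --argument value ..., lists and objects as JSON in quotes. arm_command: Moves the arm, as the interface text tells. Shifts and turns lie within -1 to 1; 1 stands for 0.5 m of shift or 90 degrees of turn. Its arguments: {"type":"object","properties":{"travel":{"type":"array"},"delta_rot":{"type":"array"},"grip":{"type":"number"},"newtons":{"type":"number"}},"required":["travel","delta_rot"]}

```bash
mkdir -p pics
cat > h.py <<'E'
import numpy as np, cv2
from plant import r, viewer, close_job
def cap(n,save=None):
    c=viewer.capture(n)
    if save: cv2.imwrite('pics/'+save,cv2.cvtColor(c['img'],cv2.COLOR_RGB2BGR))
    return c
def ray(c,uv,z):
    K,R,t=map(np.array,(c['camera_matrix'],c['R'],c['t']))
    d=R.T@np.linalg.inv(K)@np.array([uv[0],uv[1],1.]); o=-R.T@t
    return o+d*(z-o[2])/d[2]
E
python3 - <<'E'
from h import *
a=cap('top','top0.png');b=cap('side','side0.png')
for c in(a,b):
    R=np.array(c['R']);print((-R.T@c['t']).round(3),R.round(2).tolist(),np.array(c['camera_matrix']).round(0).tolist())
print(r.get_state())
E
```

```text
[ 0.425 -0.03   1.252] [[0.01, -1.0, 0.01], [-0.99, -0.01, -0.11], [0.11, -0.01, -0.99]] [[442.0, 0.0, 276.0], [0.0, 442.0, 208.0], [0.0, 0.0, 1.0]]
[0.412 0.72  1.013] [[-0.97, -0.23, 0.01], [-0.19, 0.76, -0.63], [0.13, -0.61, -0.78]] [[382.0, 0.0, 279.0], [0.0, 382.0, 209.0], [0.0, 0.0, 1.0]]
{'time_s': 0.1, 'joints': array([-5.52832528e+01,  2.05869834e+01,  6.41667140e-01, -1.75172296e-02,
       -7.01363390e+01, -1.65080163e+01]), 'qd': array([ 0.0301524 , -0.04489398, -0.03679458, -0.04602837, -0.01501238,
        0.12746758]), 'joint_torque': array([-1.59178322e-03, -5.84163308e+01,  2.93753582e+01,  7.01554924e+00,
        1.01999781e-02, -6.21310005e-05]), 'tcp_pos': array([ 0.2107954 , -0.64083072,  0.24454106]), 'eef_rot': array([ 1.79917031e+02, -7.41476120e-03, -1.61797228e+02]), 'contact_force': array([0.27428039, 0.22866679, 0.26478311]), 'moment': array([-0.01457734, -0.02614102,  0.02604946]), 'gripper_force': 0.0, 'gripper_width': 0.08752679449880907}
```

View pics/top0.png

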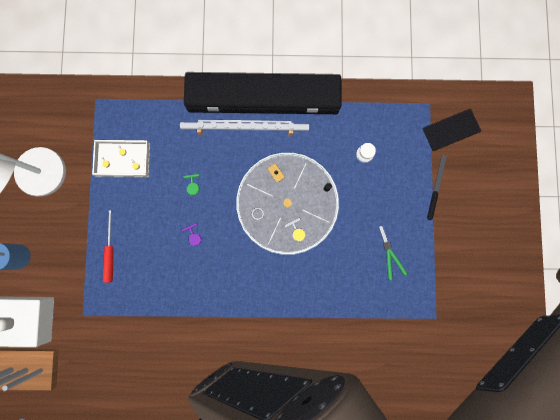

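View pics/side0.png

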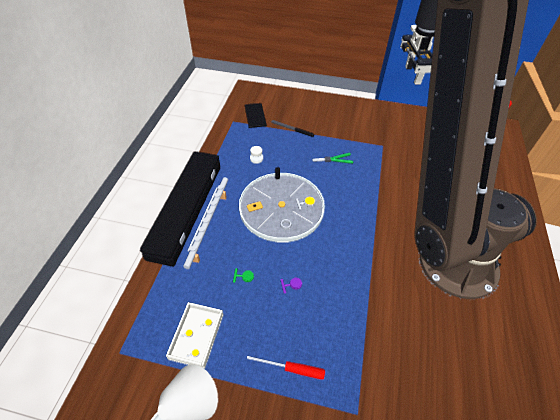

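The top view shows the tray at (288,203), the black knob at (327,187) and the collar at (258,214). The lip plate is at (276,173) and the big key's yellow pad at (299,235).

What could be taken for the key: the yellow pad on the tray (299,235), the green key (192,188), the purple key (194,238), and small yellow pads in the box at (105,163), (122,152) and (136,166). I choose (299,235), as it is large, yellow and on the tray. I'll check it in a crop.

```bash
cat >> h.py <<'E'
def blobs(c,lo,hi,amin=15):
    hsv=cv2.cvtColor(c['img'],cv2.COLOR_RGB2HSV)
    m=cv2.inRange(hsv,np.array(lo),np.array(hi))
    n,_,s,ce=cv2.connectedComponentsWithStats(m)
    return [(ce[i],s[i,4]) for i in range(1,n) if s[i,4]>=amin]
YEL=((24,130,120),(34,255,255)); BLK=((0,0,0),(180,255,60))
E
python3 - <<'E'
from h import *
a=cap('top');b=cap('side')
for n,c in(('top',a),('side',b)):
    print(n)
    for ce,s in blobs(c,*YEL): print(' yel',ce.round(1),s,ray(c,ce,.046).round(4))
    for ce,s in blobs(c,*BLK):
        if s<400: print(' blk',ce.round(1),s,ray(c,ce,.09).round(4))
    for ce,s in blobs(c,(12,90,120),(23,255,255)): print(' brass',ce.round(1),s,ray(c,ce,.040).round(4))
# tray rim: outer ellipse from not-blue region
hsv=cv2.cvtColor(a['img'],cv2.COLOR_RGB2HSV)
m=cv2.inRange(hsv,(0,0,70),(180,70,255)); m[:,:232]=0;m[:,345:]=0;m[:148]=0;m[260:]=0
cs,_=cv2.findContours(m,cv2.RETR_EXTERNAL,cv2.CHAIN_APPROX_NONE)
k=max(cs,key=cv2.contourArea); P=np.array([ray(a,p[0],.042)[:2] for p in k])
A=np.c_[2*P,np.ones(len(P))];s=np.linalg.lstsq(A,(P**2).sum(1),rcond=None)[0]
print('rim circle',s[:2],np.sqrt(s[2]+s[0]**2+s[1]**2))
cv2.imwrite('pics/crop0.png',cv2.resize(cv2.cvtColor(a['img'][145:260,225:350],cv2.COLOR_RGB2BGR),None,fx=5,fy=5,interpolation=cv2.INTER_CUBIC))
E
```

```text
top
 yel [121.9 151.6] 23 [0.7131 0.3863 0.046 ]
 yel [105.2 163.5] 22 [0.6788 0.4306 0.046 ]
 yel [135.3 165.8] 22 [0.6736 0.3475 0.046 ]
 yel [298.4 234.3] 95 [ 0.4892 -0.1049  0.046 ]
 blk [327.4 187. ] 41 [ 0.6137 -0.1787  0.09  ]
 blk [432.4 205.1] 155 [ 0.5686 -0.4579  0.09  ]
 blk [558.2 274.6] 21 [ 0.3893 -0.7832  0.09  ]
 brass [199.1 131.6] 18 [0.7749 0.1754 0.04  ]
 brass [290.2 132.8] 17 [ 0.7748 -0.0807  0.04  ]
 brass [275.7 172.4] 153 [ 0.6612 -0.0412  0.04  ]
 brass [287.1 202.4] 54 [ 0.5773 -0.0736  0.04  ]
 brass [ 28.9 367.7] 1557 [0.1301 0.6036 0.04  ]
side
 yel [309.4 200.2] 59 [ 0.4886 -0.1035  0.046 ]
 yel [208.  321.7] 32 [0.6725 0.3713 0.046 ]
 yel [188.7 332.4] 34 [0.711  0.4101 0.046 ]
 yel [194.9 352.2] 38 [0.6772 0.4537 0.046 ]
 blk [404.3  45.9] 29 [ 0.2173 -1.1273  0.09  ]
 blk [304. 132.] 70 [ 0.5644 -0.3886  0.09  ]
 blk [485.5 165.5] 325 [-0.0783 -0.3662  0.09  ]
 blk [277.1 172.9] 51 [ 0.6126 -0.1585  0.09  ]
 blk [476.4 218.4] 353 [-0.0267 -0.1163  0.09  ]
 blk [528.1 216. ] 207 [-0.1841 -0.1646  0.09  ]
 blk [500.1 205.9] 42 [-0.1044 -0.1866  0.09  ]
 blk [484.8 245.3] 96 [-0.0417 -0.0184  0.09  ]
 blk [463.9 281.8] 45 [0.0261 0.1196 0.09  ]
 brass [546.4 157.6] 2880 [-0.3313 -0.5239  0.04  ]
 brass [223.2 195.3] 31 [ 0.7752 -0.0606  0.04  ]
 brass [254.2 206.3] 97 [ 0.6612 -0.0391  0.04  ]
 brass [281.2 203.6] 29 [ 0.5776 -0.0717  0.04  ]
 brass [196.  258.1] 37 [0.7752 0.1927 0.04  ]
rim circle [ 0.57686636 -0.07349148] 0.1407757071211175
```

View pics/crop0.png

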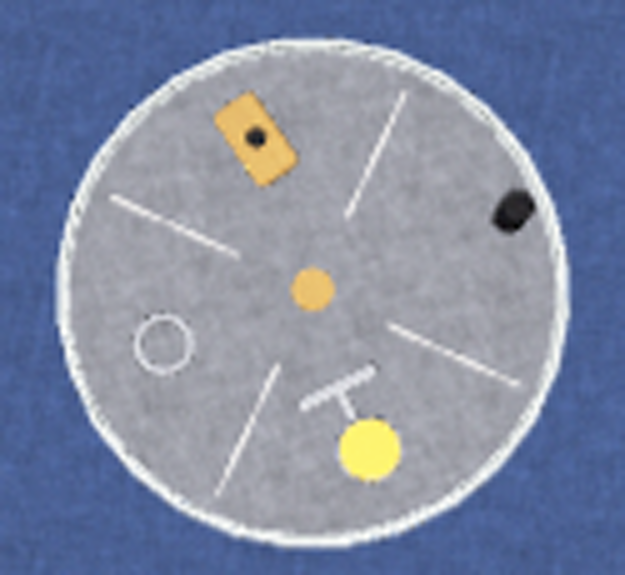

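The crop confirms it: yellow pad with a silver arm and hinge tube. I get the hub at (0.577,-0.073), the pad 93 mm from the axis at -160°, and the knob at about (0.615,-0.181), which is -70.6°. All of these fit the description. Pushing counter-clockwise brings the pad round to the gripper. First I go above the point behind the knob.

arm_command --travel '[[0.04,0.045,0],[0.12,0.136,0],[0.21,0.238,0],[0.3,0.34,0],[0.39,0.443,0],[0.48,0.545,0],[0.57,0.647,0],[0.65,0.738,0],[0.71,0.806,0],[0.75,0.85,-0.02],[0.763,0.866,-0.08],[0.763,0.866,-0.14],[0.763,0.866,-0.2],[0.763,0.866,-0.2],[0.763,0.866,-0.2]]' --delta_rot '[[0,0,0],[0,0,0.05],[0,0,0.1],[0,0,0.15],[0,0,0.2],[0,0,0.25],[0,0,0.3],[0,0,0.35],[0,0,0.35],[0,0,0.35],[0,0,0.35],[0,0,0.35],[0,0,0.35],[0,0,0.35],[0,0,0.35]]' --grip 0

```text
time_s: 2.08
tcp_pos: [0.5931, -0.2084, 0.1465]
eef_rot: [-179.9, 0.0, -130.3]
contact_force: [0.2, -0.1, 1.1]
gripper_width: 0.0003
gripper_force: 0.0
```

Run:
```python
from h import *
a=cap('top','top1.png');b=cap('side','side1.png')
s=r.get_state();print(s['time_s'],s['tcp_pos'],s['eef_rot'],s['joints'],s['gripper_width'])
for n,c in(('top',a),('side',b)):
    for ce,q in blobs(c,*YEL): print(n,' yel',ce.round(1),q,ray(c,ce,.046).round(4))
    for ce,q in blobs(c,(12,90,120),(23,255,255)): print(n,' brass',ce.round(1),q,ray(c,ce,.04).round(4))
x=[c['img'][130:270,200:380] for c in(a,b)]
cv2.imwrite('pics/c1.png',cv2.resize(cv2.cvtColor(np.vstack(x),cv2.COLOR_RGB2BGR),None,fx=2.1,fy=2.1))
```

```text
2.175 [ 0.59326311 -0.20842016  0.14702823] [-1.79879066e+02  7.20882461e-02 -1.30288602e+02] [-1.58590179e+00  2.05618248e+01 -1.29371533e+01  2.32534817e-02
 -5.63615721e+01 -3.87156345e+01] 0.0003773800087566909
top  yel [121.9 151.6] 23 [0.7131 0.3863 0.046 ]
top  yel [105.2 163.5] 24 [0.6788 0.4307 0.046 ]
top  yel [135.3 165.8] 22 [0.6736 0.3475 0.046 ]
top  yel [300.4 234.3] 59 [ 0.4894 -0.1103  0.046 ]
top  brass [199.1 131.6] 18 [0.7749 0.1754 0.04  ]
top  brass [ 28.9 367.7] 1556 [0.1302 0.6037 0.04  ]
side  yel [309.4 200.2] 58 [ 0.4889 -0.1034  0.046 ]
side  yel [208.  321.7] 32 [0.6725 0.3713 0.046 ]
side  yel [188.7 332.4] 34 [0.711  0.4101 0.046 ]
side  yel [194.9 352.2] 38 [0.6772 0.4537 0.046 ]
side  brass [553.3 188.5] 1007 [-0.3232 -0.363   0.04  ]
side  brass [223.2 195.3] 31 [ 0.7752 -0.0606  0.04  ]
side  brass [254.1 206.3] 101 [ 0.6614 -0.0391  0.04  ]
side  brass [281.  203.7] 31 [ 0.578 -0.071  0.04 ]
side  brass [196.2 258.1] 39 [0.7749 0.1925 0.04  ]
```

View pics/c1.png

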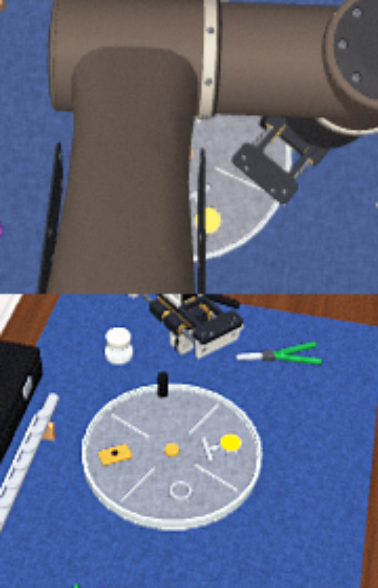

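The top view is blocked by the arm (pad partly visible at crop (208,220)). The side view is clear: the fingers are closed behind the knob at crop (163,384), and the parts haven't moved. Next I go down and creep closer.

arm_command --travel '[[0,0,-0.03],[0,0,-0.08],[0,0,-0.12],[0,0,-0.13],[0.005,0.006,-0.13],[0.01,0.012,-0.13],[0.014,0.017,-0.13],[0.014,0.017,-0.13]]' --delta_rot '[[0,0,0],[0,0,0],[0,0,0],[0,0,0],[0,0,0],[0,0,0],[0,0,0],[0,0,0]]'

```text
time_s: 3.18
tcp_pos: [0.5998, -0.1994, 0.0808]
eef_rot: [-180.0, 0.0, -130.3]
contact_force: [0.1, -0.3, -0.9]
gripper_width: 0.0004
gripper_force: 0.0
```

```bash
cat >> h.py <<'E'
C=np.array([.577,-.073])
BR=((12,90,120),(23,255,255))
def ang(p): return np.degrees(np.arctan2(p[1]-C[1],p[0]-C[0]))
def angles(c):
    "tray turn from lip plate, pad, knob, in deg"
    o={}
    for k,col,z,rm,a0 in(('lip',BR,.044,.09,0),('pad',YEL,.046,.0925,0)):
        for ce,q in blobs(c,*col,amin=25):
            p=ray(c,ce,z); d=np.hypot(*(p[:2]-C))
            if abs(d-rm)<.014: o[k]=(round(ang(p),1),round(d,4),int(q))
    return o
E
python3 - <<'E'
from h import *
b=cap('side')
s=r.get_state();print(s['time_s'],s['tcp_pos'],s['contact_force'],angles(b))
for ce,q in blobs(b,*BLK,amin=10):
    p=ray(b,ce,.067)
    if np.hypot(*(p[:2]-C))<.15: print('knob',ce,q,p,ang(p))
# arc plan: equal accel in theta, TCP translated circle
x0=np.array([0.0,0.0]); th0=np.radians(-70.6); th=th0; w=0
def P(t): return .115*np.array([np.cos(t),np.sin(t)])
for i in range(14):
    w=min(1.44,w+.16); th+=w*.125
    print(i+1,round(w,2),round(np.degrees(th),1),((P(th)-P(th0))/.5).round(3).tolist())
E
```

```text
3.225 [ 0.59963374 -0.19952096  0.08071603] [-0.89757602 -0.01247531 -0.13889837] {'lip': (np.float64(23.9), np.float64(0.0909), 99), 'pad': (np.float64(-160.9), np.float64(0.0935), 59)}
knob [277.12 172.88] 50 [ 0.61749356 -0.18056672  0.067     ] -69.371122504635
1 0.16 -69.5 [0.004, 0.002]
2 0.32 -67.2 [0.013, 0.005]
3 0.48 -63.7 [0.025, 0.011]
4 0.64 -59.1 [0.042, 0.02]
5 0.8 -53.4 [0.061, 0.032]
6 0.96 -46.5 [0.082, 0.05]
7 1.12 -38.5 [0.104, 0.074]
8 1.28 -29.3 [0.124, 0.104]
9 1.44 -19.0 [0.141, 0.142]
10 1.44 -8.7 [0.151, 0.182]
11 1.44 1.6 [0.154, 0.223]
12 1.44 11.9 [0.149, 0.264]
13 1.44 22.2 [0.137, 0.304]
14 1.44 32.5 [0.118, 0.341]
```

arm_command --travel '[[0.004,0.002,0],[0.013,0.005,0],[0.025,0.011,0],[0.042,0.02,0],[0.061,0.032,0],[0.082,0.05,0],[0.104,0.074,0],[0.124,0.104,0],[0.141,0.142,0],[0.151,0.182,0],[0.148,0.196,0],[0.146,0.195,0.04],[0.144,0.192,0.1]]' --delta_rot '[[0,0,0],[0,0,0],[0,0,0],[0,0,0],[0,0,0],[0,0,0],[0,0,0],[0,0,0],[0,0,0],[0,0,0],[0,0,0],[0,0,0],[0,0,0]]'

```text
time_s: 4.85
tcp_pos: [0.6702, -0.1032, 0.1298]
eef_rot: [179.9, -0.1, -130.3]
contact_force: [0.3, -0.4, 0.4]
gripper_width: 0.0003
gripper_force: 0.0
```

```bash
cat > trk.py <<'E'
from h import *
import sys,json,os
# usage: trk.py ncaps cmdx cmdy cmdz nrows lead
n=int(sys.argv[1]); cmd=np.array([float(v) for v in sys.argv[2:5]]); N=int(sys.argv[5]); lead=float(sys.argv[6])
f='obs.json'; obs=json.load(open(f)) if os.path.exists(f) else []
for i in range(n):
    t=r.get_state()['time_s']; c=cap('side'); a=angles(c); print(round(t,3),{k:(float(v[0]),float(v[1]),v[2]) for k,v in a.items()})
    # turn of tray relative to start; areas that shrink mean partly hidden
    v=[(a[k][0]-z0)%360 for k,z0,q in(('lip',23.9,80),('pad',-160.9,45)) if k in a and a[k][2]>=q and abs(a[k][1]-.092)<.004]
    if v: obs.append([t,*v])
json.dump(obs,open(f,'w'))
s=r.get_state(); print(s['time_s'],s['tcp_pos'].round(4),s['contact_force'].round(1))
# fit th0,w0,tau over all observations, unwrapped
from scipy.optimize import least_squares
T0=obs[0][0]
def th(p,t):
    t=np.asarray(t)-T0; c0=.0017/p[2]; k=.0003/p[2]   # w' = -(c0+k w)
    ts=np.log(1+k*p[1]/c0)/k; t=np.minimum(t,ts)
    return p[0]-c0/k*t+(p[1]+c0/k)*(1-np.exp(-k*t))/k
def om(p,t):
    c0=.0017/p[2];k=.0003/p[2]; return max(0,(p[1]+c0/k)*np.exp(-k*(t-T0))-c0/k)
A=[(o[0],np.radians(v)) for o in obs for v in o[1:]]
tt=np.array([x[0] for x in A]); yy=np.array([x[1] for x in A])
def res(p):
    e=th(p,tt)-yy; e=np.angle(np.exp(1j*e))
    return np.r_[e/.015,(p[2]-.018)/.003]
q=min((least_squares(res,[yy[0],w,.018],loss='soft_l1') for w in(1.2,1.4,1.6)),key=lambda q:q.cost); p=q.x
t=s['time_s']; print('fit',p.round(3),'w now',round(om(p,t),3),'rms deg',np.degrees(np.sqrt(np.mean((res(p)[:-1]*.015)**2))).round(2),'pad now deg',np.degrees(th(p,t)-np.radians(160.9)).round(1)%360)
rows=[]
def pad(t):
    a=th(p,t)-np.radians(160.9); return C+.0935*np.array([np.cos(a),np.sin(a)])
print('pad now',pad(t).round(4),'err mm',(1e3*(s['tcp_pos'][:2]-pad(t))).round(1))
for i in range(1,N+1):
    x=pad(t+.125*i+lead); rows.append([round(float(v),3) for v in np.r_[(x-cmd[:2])/.5,(.128-cmd[2])/.5]])
print(rows); print('cmd end',(cmd+.5*np.array(rows[-1])).round(4))
E
python3 trk.py 4 0.671 -0.1035 0.1295 16 0.06
```

```text
4.85 {'lip': (113.2, 0.0941, 104), 'pad': (-67.2, 0.0921, 52)}
4.9 {'lip': (117.4, 0.0944, 102), 'pad': (-63.0, 0.0931, 52)}
4.95 {'lip': (121.7, 0.0941, 102), 'pad': (-58.7, 0.0927, 56)}
5.0 {'lip': (125.7, 0.094, 106), 'pad': (-54.0, 0.0928, 52)}
5.05 [ 0.6713 -0.1034  0.1311] [ 0.3 -0.1 -0.8]
fit [1.596 1.503 0.018] w now 1.479 rms deg 2.29 pad now deg 307.6
pad now [ 0.6341 -0.147 ] err mm [37.2 43.6]
[[-0.038, -0.051, -0.003], [-0.021, -0.022, -0.003], [-0.008, 0.009, -0.003], [-0.002, 0.042, -0.003], [-0.001, 0.074, -0.003], [-0.007, 0.106, -0.003], [-0.017, 0.137, -0.003], [-0.032, 0.165, -0.003], [-0.052, 0.189, -0.003], [-0.075, 0.21, -0.003], [-0.101, 0.227, -0.003], [-0.129, 0.238, -0.003], [-0.158, 0.246, -0.003], [-0.188, 0.248, -0.003], [-0.217, 0.246, -0.003], [-0.245, 0.239, -0.003]]
cmd end [0.5485 0.016  0.128 ]
```

Released at about 1.48 rad/s (4.2 s per turn). Now I join the pad.

arm_command --travel '[[-0.038,-0.051,-0.003],[-0.021,-0.022,-0.003],[-0.008,0.009,-0.003],[-0.002,0.042,-0.003],[-0.001,0.074,-0.003],[-0.007,0.106,-0.003],[-0.017,0.137,-0.003],[-0.032,0.165,-0.003],[-0.052,0.189,-0.003],[-0.075,0.21,-0.003]]' --delta_rot '[[0,0,0],[0,0,0],[0,0,0],[0,0,0],[0,0,0],[0,0,0],[0,0,0],[0,0,0],[0,0,0],[0,0,0]]'

```text
time_s: 6.3
tcp_pos: [0.633, 0.002, 0.1289]
eef_rot: [180.0, 0.0, -130.3]
contact_force: [0.5, 0.2, 0.7]
gripper_width: 0.0005
gripper_force: 0.0
```

```bash
sed -i 's/p=ray(c,ce,z); d/p=ray(c,ce,z)-np.array([.0007,.0018,0]); d/' h.py
# redo stored observations relative to side-camera axis offset
sed -i "s/23.9,80/22.6,80/; s/-160.9,45/-159.8,45/; s/radians(160.9)/radians(159.8)/g" trk.py
python3 trk.py 1 0.6335 0.0015 0.128 16 0.06
```

```text
6.3 {'lip': (-125.6, 0.0888, 85), 'pad': (54.7, 0.0928, 66)}
6.35 [0.6317 0.0028 0.129 ] [-2.2  0.6 -1.7]
fit [1.593 1.554 0.018] w now 1.375 rms deg 2.14 pad now deg 57.3
pad now [0.6275 0.0057] err mm [ 4.2 -2.8]
[[-0.054, 0.029, 0.0], [-0.085, 0.036, 0.0], [-0.116, 0.038, 0.0], [-0.147, 0.035, 0.0], [-0.176, 0.027, 0.0], [-0.203, 0.015, 0.0], [-0.228, -0.002, 0.0], [-0.25, -0.022, 0.0], [-0.268, -0.044, 0.0], [-0.282, -0.069, 0.0], [-0.292, -0.096, 0.0], [-0.298, -0.123, 0.0], [-0.3, -0.151, 0.0], [-0.298, -0.178, 0.0], [-0.292, -0.205, 0.0], [-0.282, -0.23, 0.0]]
cmd end [ 0.4925 -0.1135  0.128 ]
```

arm_command --travel '[[-0.05,0.028,0],[-0.085,0.036,0],[-0.116,0.038,0],[-0.147,0.035,0],[-0.176,0.027,0],[-0.203,0.015,0],[-0.228,-0.002,0],[-0.25,-0.022,0],[-0.268,-0.044,0],[-0.282,-0.069,0],[-0.292,-0.096,0],[-0.298,-0.123,0]]' --delta_rot '[[0,0,0],[0,0,0],[0,0,0],[0,0,0],[0,0,0],[0,0,0],[0,0,0],[0,0,0],[0,0,0],[0,0,0],[0,0,0],[0,0,0]]'

```text
time_s: 7.85
tcp_pos: [0.4847, -0.0612, 0.1289]
eef_rot: [-180.0, 0.0, -130.3]
contact_force: [0.3, 0.5, 0.5]
gripper_width: 0.0004
gripper_force: 0.0
```

```bash
python3 - <<'E'
import json
o=json.load(open('obs.json'))
# first 4 used the old axis; keep pad only, shifted by hand for the axis change at ~-60 deg
for x in o[:4]:
    pass
json.dump([o[0]]+o[4:],open('obs.json','w'))
E
python3 trk.py 1 0.4845 -0.06 0.128 16 0.03
```

```text
7.85 {'lip': (-4.9, 0.0879, 96), 'pad': (172.8, 0.0943, 64)}
7.9 [ 0.4843 -0.0621  0.1288] [ 0.1 -1.5 -0.1]
fit [1.574 1.569 0.02 ] w now 1.247 rms deg 1.92 pad now deg 176.2
pad now [ 0.4837 -0.0668] err mm [0.5 4.7]
[[-0.001, -0.049, 0.0], [0.005, -0.077, 0.0], [0.015, -0.104, 0.0], [0.029, -0.128, 0.0], [0.045, -0.15, 0.0], [0.065, -0.169, 0.0], [0.087, -0.185, 0.0], [0.111, -0.198, 0.0], [0.136, -0.206, 0.0], [0.161, -0.212, 0.0], [0.187, -0.213, 0.0], [0.213, -0.211, 0.0], [0.238, -0.205, 0.0], [0.261, -0.197, 0.0], [0.283, -0.185, 0.0], [0.303, -0.171, 0.0]]
cmd end [ 0.636  -0.1455  0.128 ]
```

The gripper is at 172.7° and the pad at 172.8°, so tracking is good.

arm_command --travel '[[-0.001,-0.047,0],[0.005,-0.077,0],[0.015,-0.104,0],[0.029,-0.128,0],[0.045,-0.15,0],[0.065,-0.169,0],[0.087,-0.185,0],[0.111,-0.198,0],[0.136,-0.206,0],[0.161,-0.212,0],[0.187,-0.213,0],[0.213,-0.211,0],[0.238,-0.205,0],[0.261,-0.197,0]]' --delta_rot '[[0,0,0],[0,0,0],[0,0,0],[0,0,0],[0,0,0],[0,0,0],[0,0,0],[0,0,0],[0,0,0],[0,0,0],[0,0,0],[0,0,0],[0,0,0],[0,0,0]]'

```text
time_s: 9.65
tcp_pos: [0.6162, -0.1583, 0.1288]
eef_rot: [180.0, -0.0, -130.3]
contact_force: [0.9, -0.0, -0.5]
gripper_width: 0.0004
gripper_force: 0.0
```

```bash
python3 trk.py 1 0.615 -0.1585 0.128 18 0.03
```

```text
9.65 {'lip': (115.0, 0.0932, 106), 'pad': (-67.1, 0.0939, 54)}
9.7 [ 0.6175 -0.1579  0.1288] [2.5 0.5 0.7]
fit [1.575 1.566 0.02 ] w now 1.069 rms deg 1.61 pad now deg 295.8
pad now [ 0.6177 -0.1572] err mm [-0.2 -0.8]
[[0.032, 0.018, 0.0], [0.051, 0.034, 0.0], [0.068, 0.051, 0.0], [0.082, 0.07, 0.0], [0.093, 0.091, 0.0], [0.102, 0.113, 0.0], [0.108, 0.135, 0.0], [0.111, 0.158, 0.0], [0.111, 0.18, 0.0], [0.108, 0.202, 0.0], [0.103, 0.224, 0.0], [0.096, 0.244, 0.0], [0.087, 0.263, 0.0], [0.075, 0.281, 0.0], [0.062, 0.297, 0.0], [0.048, 0.311, 0.0], [0.032, 0.324, 0.0], [0.015, 0.334, 0.0]]
cmd end [0.6225 0.0085 0.128 ]
```

arm_command --travel '[[0.03,0.017,0],[0.049,0.033,0],[0.067,0.05,0],[0.081,0.069,0],[0.092,0.09,0],[0.101,0.111,0],[0.107,0.134,0],[0.111,0.157,0],[0.111,0.179,0],[0.108,0.201,0],[0.103,0.223,0],[0.096,0.243,0],[0.087,0.262,0],[0.075,0.28,0],[0.062,0.296,0],[0.048,0.311,0],[0.032,0.324,0],[0.015,0.334,0]]' --delta_rot '[[0,0,0],[0,0,0],[0,0,0],[0,0,0],[0,0,0],[0,0,0],[0,0,0],[0,0,0],[0,0,0],[0,0,0],[0,0,0],[0,0,0],[0,0,0],[0,0,0],[0,0,0],[0,0,0],[0,0,0],[0,0,0]]'

```text
time_s: 11.95
tcp_pos: [0.6223, 0.0087, 0.1289]
eef_rot: [-180.0, 0.0, -130.3]
contact_force: [0.5, 0.3, -0.3]
gripper_width: 0.0006
gripper_force: 0.0
```

```bash
python3 trk.py 1 0.6225 0.0085 0.128 20 0.03
```

```text
11.95 {'lip': (-116.1, 0.0885, 81), 'pad': (63.9, 0.0927, 67)}
12.0 [0.6214 0.009  0.1289] [-3.   0.7 -0.4]
fit [1.587 1.55  0.022] w now 0.871 rms deg 1.43 pad now deg 64.80000000000001
pad now [0.6169 0.0116] err mm [ 4.5 -2.6]
[[-0.035, 0.015, 0.0], [-0.054, 0.02, 0.0], [-0.073, 0.023, 0.0], [-0.093, 0.024, 0.0], [-0.112, 0.023, 0.0], [-0.13, 0.02, 0.0], [-0.148, 0.015, 0.0], [-0.165, 0.009, 0.0], [-0.182, 0.001, 0.0], [-0.197, -0.009, 0.0], [-0.211, -0.019, 0.0], [-0.223, -0.031, 0.0], [-0.235, -0.044, 0.0], [-0.245, -0.057, 0.0], [-0.254, -0.071, 0.0], [-0.261, -0.085, 0.0], [-0.267, -0.1, 0.0], [-0.272, -0.115, 0.0], [-0.275, -0.13, 0.0], [-0.277, -0.145, 0.0]]
cmd end [ 0.484 -0.064  0.128]
```

arm_command --travel '[[-0.033,0.014,0],[-0.054,0.02,0],[-0.073,0.023,0],[-0.093,0.024,0],[-0.112,0.023,0],[-0.13,0.02,0],[-0.148,0.015,0],[-0.165,0.009,0],[-0.182,0.001,0],[-0.197,-0.009,0],[-0.211,-0.019,0],[-0.223,-0.031,0],[-0.235,-0.044,0],[-0.245,-0.057,0],[-0.254,-0.071,0],[-0.261,-0.085,0],[-0.267,-0.1,0],[-0.272,-0.115,0],[-0.275,-0.13,0],[-0.277,-0.145,0]]' --delta_rot '[[0,0,0],[0,0,0],[0,0,0],[0,0,0],[0,0,0],[0,0,0],[0,0,0],[0,0,0],[0,0,0],[0,0,0],[0,0,0],[0,0,0],[0,0,0],[0,0,0],[0,0,0],[0,0,0],[0,0,0],[0,0,0],[0,0,0],[0,0,0]]'

```text
time_s: 14.5
tcp_pos: [0.4844, -0.0647, 0.1289]
eef_rot: [-180.0, 0.0, -130.3]
contact_force: [0.4, -0.8, -0.3]
gripper_width: 0.0003
gripper_force: 0.0
```

```bash
python3 trk.py 1 0.484 -0.064 0.128 20 0.02
```

```text
14.5 {'lip': (0.7, 0.0895, 86), 'pad': (178.1, 0.0943, 61)}
14.55 [ 0.4841 -0.0652  0.1288] [-0.4 -0.8  0.2]
fit [1.606 1.534 0.023] w now 0.672 rms deg 1.36 pad now deg 180.0
pad now [ 0.4835 -0.073 ] err mm [0.6 7.8]
[[-0.0, -0.036, 0.0], [0.002, -0.051, 0.0], [0.005, -0.066, 0.0], [0.01, -0.08, 0.0], [0.015, -0.094, 0.0], [0.021, -0.106, 0.0], [0.028, -0.119, 0.0], [0.036, -0.13, 0.0], [0.045, -0.141, 0.0], [0.054, -0.15, 0.0], [0.063, -0.159, 0.0], [0.073, -0.167, 0.0], [0.084, -0.175, 0.0], [0.094, -0.181, 0.0], [0.105, -0.187, 0.0], [0.116, -0.191, 0.0], [0.127, -0.196, 0.0], [0.138, -0.199, 0.0], [0.149, -0.201, 0.0], [0.16, -0.203, 0.0]]
cmd end [ 0.564  -0.1655  0.128 ]
```

arm_command --travel '[[0,-0.034,0],[0.002,-0.05,0],[0.005,-0.065,0],[0.01,-0.079,0],[0.015,-0.093,0],[0.021,-0.105,0],[0.028,-0.118,0],[0.036,-0.13,0],[0.045,-0.14,0],[0.054,-0.15,0],[0.063,-0.159,0],[0.073,-0.167,0],[0.084,-0.175,0],[0.094,-0.181,0],[0.105,-0.187,0],[0.116,-0.191,0],[0.127,-0.196,0],[0.138,-0.199,0],[0.149,-0.201,0],[0.16,-0.203,0]]' --delta_rot '[[0,0,0],[0,0,0],[0,0,0],[0,0,0],[0,0,0],[0,0,0],[0,0,0],[0,0,0],[0,0,0],[0,0,0],[0,0,0],[0,0,0],[0,0,0],[0,0,0],[0,0,0],[0,0,0],[0,0,0],[0,0,0],[0,0,0],[0,0,0]]'

```text
time_s: 17.05
tcp_pos: [0.5648, -0.1657, 0.1289]
eef_rot: [-180.0, 0.0, -130.3]
contact_force: [-0.2, -0.5, -0.5]
gripper_width: 0.0008
gripper_force: 0.0
```

```bash
python3 trk.py 1 0.564 -0.1655 0.128 20 0
```

```text
17.05 {'lip': (82.9, 0.0927, 101), 'pad': (-99.9, 0.095, 53)}
17.1 [ 0.5654 -0.1658  0.1288] [ 1.3 -0.2 -0.6]
fit [1.597 1.538 0.023] w now 0.457 rms deg 1.25 pad now deg 261.79999999999995
pad now [ 0.5636 -0.1655] err mm [ 1.8 -0.3]
[[0.01, -0.001, 0.0], [0.02, -0.002, 0.0], [0.03, -0.002, 0.0], [0.04, -0.001, 0.0], [0.05, -0.001, 0.0], [0.059, 0.001, 0.0], [0.068, 0.003, 0.0], [0.076, 0.005, 0.0], [0.085, 0.007, 0.0], [0.093, 0.01, 0.0], [0.1, 0.013, 0.0], [0.108, 0.017, 0.0], [0.114, 0.02, 0.0], [0.121, 0.024, 0.0], [0.127, 0.028, 0.0], [0.133, 0.032, 0.0], [0.139, 0.036, 0.0], [0.144, 0.04, 0.0], [0.149, 0.044, 0.0], [0.153, 0.048, 0.0]]
cmd end [ 0.6405 -0.1415  0.128 ]
```

arm_command --travel '[[0.01,-0.001,0],[0.02,-0.002,0],[0.03,-0.002,0],[0.04,-0.001,0],[0.05,-0.001,0],[0.059,0.001,0],[0.068,0.003,0],[0.076,0.005,0],[0.085,0.007,0],[0.093,0.01,0],[0.1,0.013,0],[0.108,0.017,0],[0.114,0.02,0],[0.121,0.024,0],[0.127,0.028,0],[0.133,0.032,0],[0.139,0.036,0],[0.144,0.04,0],[0.149,0.044,0],[0.153,0.048,0]]' --delta_rot '[[0,0,0],[0,0,0],[0,0,0],[0,0,0],[0,0,0],[0,0,0],[0,0,0],[0,0,0],[0,0,0],[0,0,0],[0,0,0],[0,0,0],[0,0,0],[0,0,0],[0,0,0],[0,0,0],[0,0,0],[0,0,0],[0,0,0],[0,0,0]]'

```text
time_s: 19.6
tcp_pos: [0.6411, -0.1416, 0.1289]
eef_rot: [-180.0, 0.0, -130.3]
contact_force: [1.3, -0.0, -0.2]
gripper_width: 0.0005
gripper_force: 0.0
```

```bash
python3 trk.py 1 0.6405 -0.1415 0.128 20 0
```

```text
19.6 {'lip': (133.5, 0.0928, 102), 'pad': (-48.1, 0.0939, 52)}
19.65 [ 0.6413 -0.1414  0.1288] [-0.1  0.5 -0.3]
fit [1.587 1.543 0.022] w now 0.248 rms deg 1.22 pad now deg 312.5
pad now [ 0.6402 -0.1419] err mm [1.1 0.5]
[[0.004, 0.003, 0.0], [0.007, 0.007, 0.0], [0.011, 0.011, 0.0], [0.014, 0.014, 0.0], [0.017, 0.018, 0.0], [0.02, 0.022, 0.0], [0.023, 0.025, 0.0], [0.025, 0.028, 0.0], [0.027, 0.032, 0.0], [0.029, 0.035, 0.0], [0.031, 0.037, 0.0], [0.033, 0.04, 0.0], [0.034, 0.043, 0.0], [0.036, 0.045, 0.0], [0.037, 0.047, 0.0], [0.038, 0.049, 0.0], [0.039, 0.051, 0.0], [0.04, 0.053, 0.0], [0.041, 0.054, 0.0], [0.041, 0.055, 0.0]]
cmd end [ 0.661 -0.114  0.128]
```

arm_command --travel '[[0.004,0.003,0],[0.007,0.007,0],[0.011,0.011,0],[0.014,0.014,0],[0.017,0.018,0],[0.02,0.022,0],[0.023,0.025,0],[0.025,0.028,0],[0.027,0.032,0],[0.029,0.035,0],[0.031,0.037,0],[0.033,0.04,0],[0.034,0.043,0],[0.036,0.045,0],[0.037,0.047,0],[0.038,0.049,0],[0.039,0.051,0],[0.04,0.053,0],[0.041,0.054,0],[0.041,0.055,0]]' --delta_rot '[[0,0,0],[0,0,0],[0,0,0],[0,0,0],[0,0,0],[0,0,0],[0,0,0],[0,0,0],[0,0,0],[0,0,0],[0,0,0],[0,0,0],[0,0,0],[0,0,0],[0,0,0],[0,0,0],[0,0,0],[0,0,0],[0,0,0],[0,0,0]]'

```text
time_s: 22.15
tcp_pos: [0.6614, -0.1142, 0.1289]
eef_rot: [180.0, -0.0, -130.3]
contact_force: [0.1, -0.1, -0.0]
gripper_width: 0.0006
gripper_force: 0.0
```

```bash
python3 trk.py 1 0.661 -0.114 0.128 20 0
```

```text
22.15 {'lip': (156.4, 0.0918, 103), 'pad': (-25.0, 0.0938, 56)}
22.2 [ 0.6614 -0.1141  0.1289] [ 0.6 -0.1  0.3]
fit [1.59  1.542 0.022] w now 0.051 rms deg 1.15 pad now deg 334.5
pad now [ 0.6614 -0.1132] err mm [-0.  -0.9]
[[0.001, 0.003, 0.0], [0.002, 0.003, 0.0], [0.002, 0.004, 0.0], [0.002, 0.004, 0.0], [0.002, 0.005, 0.0], [0.002, 0.005, 0.0], [0.002, 0.005, 0.0], [0.002, 0.005, 0.0], [0.002, 0.005, 0.0], [0.002, 0.005, 0.0], [0.002, 0.005, 0.0], [0.002, 0.005, 0.0], [0.002, 0.005, 0.0], [0.002, 0.005, 0.0], [0.002, 0.005, 0.0], [0.002, 0.005, 0.0], [0.002, 0.005, 0.0], [0.002, 0.005, 0.0], [0.002, 0.005, 0.0], [0.002, 0.005, 0.0]]
cmd end [ 0.662  -0.1115  0.128 ]
```

arm_command --travel '[[0.001,0.003,0],[0.002,0.005,0],[0.002,0.005,0],[0.002,0.005,0],[0.002,0.005,0],[0.002,0.005,0],[0.002,0.005,0],[0.002,0.005,0],[0.002,0.005,0],[0.002,0.005,0],[0.002,0.005,0],[0.002,0.005,0],[0.002,0.005,0],[0.002,0.005,0],[0.002,0.005,0],[0.002,0.005,0],[0.002,0.005,0],[0.002,0.005,0],[0.002,0.005,0],[0.002,0.005,0]]' --delta_rot '[[0,0,0],[0,0,0],[0,0,0],[0,0,0],[0,0,0],[0,0,0],[0,0,0],[0,0,0],[0,0,0],[0,0,0],[0,0,0],[0,0,0],[0,0,0],[0,0,0],[0,0,0],[0,0,0],[0,0,0],[0,0,0],[0,0,0],[0,0,0]]'

```text
time_s: 24.7
tcp_pos: [0.6624, -0.1117, 0.1289]
eef_rot: [-180.0, -0.0, -130.3]
contact_force: [-0.8, -0.6, -0.1]
gripper_width: 0.0002
gripper_force: 0.0
```

arm_command --travel '[[0,0,0],[0,0,0],[0,0,0],[0,0,0],[0,0,0],[0,0,0],[0,0,0],[0,0,0],[0,0,0],[0,0,0]]' --delta_rot '[[0,0,0],[0,0,0],[0,0,0],[0,0,0],[0,0,0],[0,0,0],[0,0,0],[0,0,0],[0,0,0],[0,0,0]]'

```text
time_s: 25.95
tcp_pos: [0.6624, -0.1117, 0.1289]
eef_rot: [180.0, -0.0, -130.3]
contact_force: [0.0, 0.3, -0.2]
gripper_width: 0.0002
gripper_force: 0.0
```

Run:
```python
from h import *
b=cap('side'); x=b['img'][120:270,200:380]
cv2.imwrite('pics/end.png',cv2.resize(cv2.cvtColor(x,cv2.COLOR_RGB2BGR),None,fx=3.5,fy=3.5))
for i in range(10): c=cap('side')
print(angles(b),angles(c),r.get_state()['time_s'],r.get_state()['tcp_pos'],ang(r.get_state()['tcp_pos']),cv2.absdiff(b['img'],c['img'])[120:270,200:380].max())
for ce,q in blobs(c,*YEL): print(ce,q,ray(c,ce,.046))
```

```text
{'lip': (np.float64(157.5), np.float64(0.0922), 98), 'pad': (np.float64(-23.5), np.float64(0.0936), 56)} {'lip': (np.float64(157.6), np.float64(0.0918), 99), 'pad': (np.float64(-23.6), np.float64(0.0935), 57)} 26.5 [ 0.6624055  -0.11165139  0.12887538] -24.349758977963766 23
[259.01754386 189.68421053] 57 [ 0.66332776 -0.10864586  0.046     ]
[208.      321.65625] 32 [0.67254669 0.37132202 0.046     ]
[188.67647059 332.41176471] 34 [0.71098859 0.41010096 0.046     ]
[194.89473684 352.21052632] 38 [0.67724222 0.45371109 0.046     ]
```

View pics/end.png

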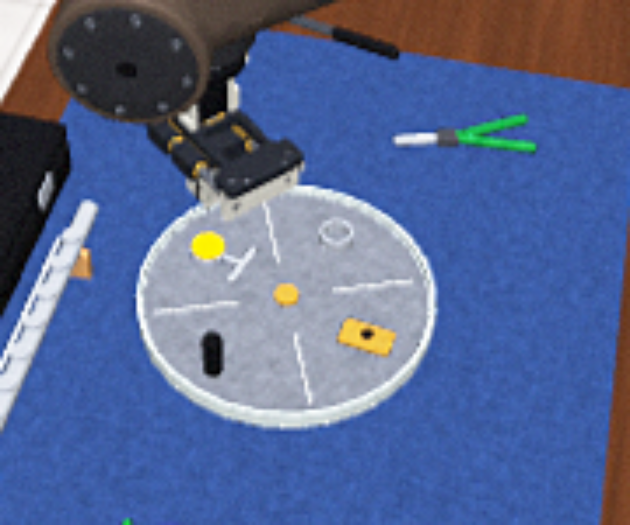

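The tray stands still (the angle hasn't changed over 0.5 s). The yellow pad at crop (207,245) is about 2–3 mm from the gripper's axis, and the parts lie as before. I'm handing in.

```bash
python3 -c "from plant import close_job; print(close_job())"
```

```text
the job is handed in; nothing more can be done
None
```

I set the tray coasting at about 4.2 s per turn. The gripper then stayed over the yellow pad (within about 8 mm at each check, 83 mm above it) for over 10 s while it turned fast enough. The tray is now still with the gripper 2–3 mm off the pad's centre, nothing but the knob was touched, and I handed the job in at 26.5 s.

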